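# Lock the banding wheel with its gate shifter

## Robot

A 6-joint arm with a two-finger parallel gripper is mounted at the origin on the work surface. World frame = base frame: x ahead of the robot, y to its left, z up, the work surface at z = 0. Lengths are in m, angles in degrees, forces in N, time in s.
With the tool pointing down it reaches from about 0.35 to 0.875 m from the base axis. Payload 4.2 kg.
Tool frame: the origin (TCP) lies on the centre line of the jaws, within the pads' length; the fingertips stand 17 mm ahead of it and the grasp point (between the pads) lies 2 mm behind it; z points along the fingers, y is the direction in which the jaws open and shut (so a half turn about z gives the same grasp; the last joint's range is limited). The gripper opens to 87 mm and grips with 3 to 60 N. Pads are 19 mm wide; open, the fingers measure 117 mm over their backs; the gripper's body (75 mm by 190 mm) begins 51 mm behind the grasp point.
Start: joints at [79.103, 22.042, 0.453, 0, -68.411, -14.817], TCP at [0.271, 0.563, 0.24] pointing down, gripper open.
Joint ranges: [-179.83, 179.83], [-69.29, 118.12], [-61.27, 80.66], [-181.25, 117.63], [-171.15, -9.14], [-177.46, 177.46]. Speed limits (degrees/s): [159.86, 159.86, 180, 180, 180, 180].

## Interface

Orientations are given as a 3x3 rotation matrix whose columns are the frame's x, y, z axes.
In Python, from station import * gives the robot as it stands.
- The arm moves only by the tool play_rows, never from a script. Its argument "targets" is a list that holds one entry, the list of rows, each a list of 5 numbers: the closure, from 0 (fully open) to 1 (shut), then the shift along the world's x, y, z in m, then the turn about the world's z in rad. In form: [[[gripper, x, y, z, twist], ...]]. A call has 1 to 5 rows; each row is the pose to reach, as a shift and turn from the pose commanded when the call began; what a row does not reach only later rows make up. A row lasts 1/12 s, in which the tool goes at most 41.7 mm and 7.16 degrees, less where a joint would pass 70% of its speed; a pose out of reach is approached as far as the arm can. A call with a gripper value outside its range is refused whole. The fingers move at their own pace and stop on an object; the grip force is fixed at half the most. Time passes only in rows, so rows that repeat a pose let the fingers close. It gives the time, the measured TCP pose, the force and the opening at its end, in the units of the state.
- sense(): the state, without advancing time (a new reading comes with each control period).
- capture(name): name is "scene" or "top"; returns the picture (420x560x3 uint8, blue, green, red); there is no depth.
- get_calibration(name): a dict with "camera_matrix" (3x3 intrinsics, pixels), "D" ([k1, k2, p1, p2, k3] as OpenCV has them; the pictures are not rectified), "T" (4x4, takes a point from camera to world coordinates). Camera axes: x right, y up, looking along -z (the intrinsics and any distortion apply to the point x, -y, -z); pixel columns grow to the right and rows downward; lengths in m; the calibration is good to about 2 mm. A picture is of the moment at which its call begins. get_calibration takes no time and is no camera call.
- finish_job(): hands the job in, once; it reports no verdict.
The state is a dict: "time_s": time; "joints": joint angles; "joint_velocities": joint speeds; "effort": joint torques, N m; "tcp_pos": TCP position; "ee_rot": TCP orientation; "wrist_force": force on the tool from outside, world axes, zero at the start; "moment": the same for the moment, N m; "gripper_width": opening from 0.0 (shut) to 1.0 (fully open).
Only numpy, scipy, OpenCV 4.12 (cv2) and the standard library are available. Lean on these libraries where they do the work, as an engineer would, in place of code of your own. Each camera call takes 0.05 s, during which the arm holds its last target. There are 200 camera calls.

## Task

Lock the potter's banding wheel by pushing its red shift knob through the L-shaped slot: push it along the long leg to the corner, then sideways down the other leg fully home to the end with the green mark. Only push the knob with the outside of the fingers, never take it between the fingers or lift it, and leave the cup, the jar and the bowl standing where they are; finish with the hand clear.

Things in the scene. Friction and masses are not known exactly. Their poses are not given: they have to be found in the camera images.
- gate: fixed grey drive unit. Origin on the table under the centre of its gate box (176 mm in x, 160 mm in y, flat metal top 60 mm high, z up). The L slot in the top is 18 mm wide: a long leg of 75 mm along +x at y = +30, then a side leg of 60 mm along -y at x = +37.5. Green mark beyond its end. Wheel head, 220 mm wide, top 75 mm high, centred at x = +225. Turned up to 0.6 rad
- slot_start (a point): where the shifter's axis stands at the start of the slot's long leg; at the height of the plate's top face (60 mm)
- slot_corner (a point): where the shifter's axis stands in the slot's corner; at the height of the plate's top face (60 mm)
- slot_end (a point): where the shifter's axis stands at the end of the side leg, by the green mark (locked); at the height of the plate's top face (60 mm). The shaft has about 2 mm of play all round in the slot, so it can stand up to 2 mm beyond each of these three points
- knob (a point): centre of the red knob, 82 mm above the table: an upright cylinder, 26 mm wide, from 64 to 100 mm above the table, on a 14 mm shaft in the slot. A wide foot under the plate keeps it upright and captive. Starts in the long leg, 0 to 20 mm from slot_start. No spring: it stays where left; slides with about 1 to 3 N; the slot's ends are firm stops
- cup: loose blue ceramic cup, 72 mm diameter, 75 mm high, beside the gate box; origin at the centre of its underside
- jar: loose amber glaze jar with yellow cap, 60 mm diameter, 75 mm high, beside the gate box; origin at the centre of its underside
- bowl: loose terracotta bowl, 110 mm diameter, 50 mm high, near the gate box; origin at the centre of its underside
Not all that is in view belongs to the job. What is shaped like the part that bears knob but purple or turquoise is not meant.

How it is judged (in metres and radians):
On the way, in this order (a step that is already met when the one before it is completed fails the run):
1. the knob has been pushed along the long leg into the corner (x of knob in the frame of gate above 0.0295 m and y of knob in the frame of gate above 0.015 m), for 0.05 s.
2. the knob has been pushed to the end of the side leg (y of knob in the frame of gate below -0.025 m), for 0.1 s.
At the end, for the whole second after the job is handed in: for the last second the knob's axis stays within 6 mm of the end of the side leg, down in its slot; cup, jar and bowl upright and within 20 mm of where they stood (horizontal distance between knob and slot_end below 0.006 m and z of knob in the frame of gate below 0.088 m and distance of each of cup, jar, bowl from where it was at the start of the episode below 0.02 m and angle between each of cup, jar, bowl's own z axis and vertical below 0.2 rad); the robot touches nothing.
It fails at once if the knob is taken between the fingers (horizontal distance between the grasp point and knob below 0.015 m and z of the grasp point in the frame of gate below 0.108 m).
It fails at once if the knob is lifted out of its slot (z of knob in the frame of gate above 0.09 m).
It fails at once if cup, jar or bowl is lifted or pushed away (distance of any of cup, jar, bowl from where it was at the start of the episode above 0.03 m).
It also fails if it takes over 42 s, if anything falls off the work surface, if the arm or the gripper's body presses on something with over 40 N, if the wrist force passes 120 N, or if a joint passes its speed limit or range.

## Working session

There is one attempt and no reset: what is moved stays moved. The work goes in short steps, Python scripts to look and compute and a tool call to move; the robot and the scene stay as the last step left them, time stands still between calls to the robot, and variables do not carry over. Pictures are saved under pics/ and viewed, on a budget of 10 in all, crops included, one or two more only if the job needs it, and the job is handed in when it is done.

Besides the shell and the picture viewer there is one more tool, called after "Call:" by a JSON object that holds its "name" and its "arguments". play_rows: Moves the arm, as the interface text tells. Its arguments: {"type":"object","properties":{"targets":{"type":"array","items":{"type":"array","items":{"type":"array","items":{"type":"number"}}}}},"required":["targets"]}

```bash
mkdir -p pics; python3 - <<'E'
from station import *
import cv2
for n in("scene","top"):
    cv2.imwrite(f"pics/{n}0.png",capture(n)); c=get_calibration(n); print(n,c)
s=sense();print(s["time_s"],s["tcp_pos"],s["ee_rot"],s["gripper_width"])
E
```

```text
scene {'camera_matrix': array([[544.62225015,   0.        , 289.58218041],
       [  0.        , 544.62225015, 210.71549319],
       [  0.        ,   0.        ,   1.        ]]), 'D': array([-0.02839604,  0.        ,  0.        ,  0.        ,  0.        ]), 'T': array([[ 0.60573927, -0.69859594,  0.38084596,  0.99468346],
       [ 0.7955597 ,  0.52405247, -0.30406211, -0.33947173],
       [ 0.01283328,  0.48716806,  0.87321394,  1.10227411],
       [ 0.        ,  0.        ,  0.        ,  1.        ]])}
top {'camera_matrix': array([[436.7319509 ,   0.        , 283.23769086],
       [  0.        , 436.7319509 , 218.45256357],
       [  0.        ,   0.        ,   1.        ]]), 'D': array([-0.03622287,  0.        ,  0.        ,  0.        ,  0.        ]), 'T': array([[ 0.00960349,  0.99163196, -0.12873941,  0.41436248],
       [-0.99969724,  0.01243782,  0.02123016,  0.03304745],
       [ 0.02265374,  0.12849655,  0.99145118,  0.86492866],
       [ 0.        ,  0.        ,  0.        ,  1.        ]])}
0.1 [0.27094417 0.56266481 0.2385806 ] [[ 9.00909230e-01 -4.34006904e-01 -7.52836904e-04]
 [-4.34007545e-01 -9.00907449e-01 -1.79396122e-03]
 [ 1.00355179e-04  1.94293311e-03 -9.99998107e-01]] 0.9980299830435184
```

View pics/scene0.png

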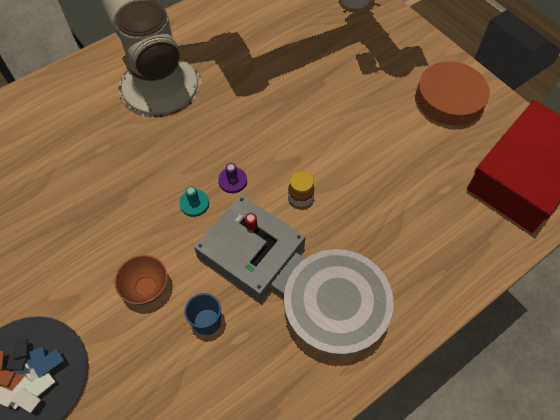

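View pics/top0.png

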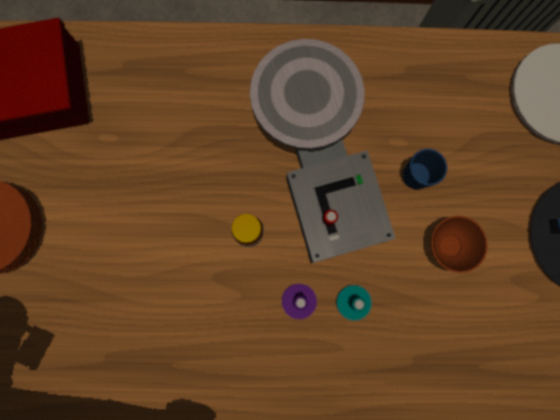

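The scene view shows the gate at (250,245), the red knob at (251,222), the cup at (204,313), the jar at (301,188) and the terracotta bowl at (142,282). In the top view the knob is at (330,216), the green mark at (359,180), the jar at (246,229), the cup at (425,169) and the bowl at (459,243). Next I'll zoom in on the gate in both views.

```bash
python3 - <<'E'
import cv2,numpy as np
a=cv2.imread("pics/top0.png")[140:270,275:405]; b=cv2.imread("pics/scene0.png")[185:315,185:315]
z=lambda i:cv2.convertScaleAbs(cv2.resize(i,(400,400),interpolation=cv2.INTER_CUBIC),alpha=1.6)
c=np.hstack([z(a),z(b)])
for k in range(0,800,50):
    cv2.line(c,(k,0),(k,5),(0,255,255),1)
cv2.imwrite("pics/crop.png",c)
E
```

```text
(no output)
```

View pics/crop.png

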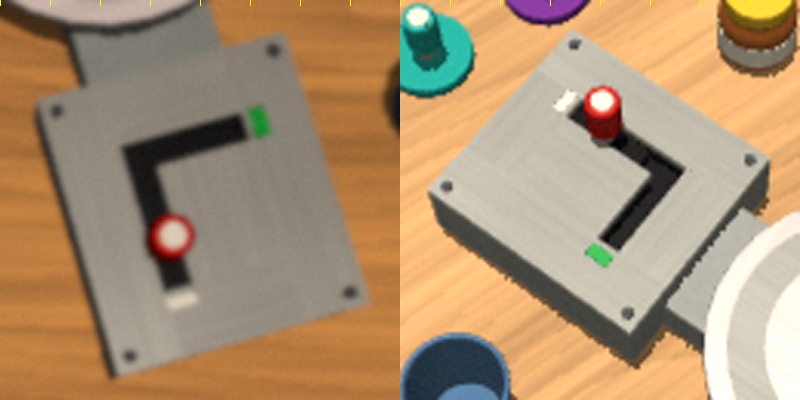

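Both views show the four screws, the slot corner and the knob's white top. I triangulate these points and fit the gate pose.

```bash
cat >h.py <<'E'
import numpy as np,cv2
from station import *
def ray(n,px):
    c=get_calibration(n);u=cv2.undistortPoints(np.array([[px]],float),c["camera_matrix"],c["D"])[0,0]
    return c["T"][:3,3],c["T"][:3,:3]@np.array([u[0],-u[1],-1.])
def at(n,px,z):
    o,d=ray(n,px);return o+d*(z-o[2])/d[2]
def tri(p,q):
    A,B=[ray(n,x) for n,x in(("top",p),("scene",q))]
    s=np.linalg.lstsq(np.c_[A[1],-B[1]],B[0]-A[0],rcond=None)[0]
    a=A[0]+s[0]*A[1];b=B[0]+s[1]*B[1];return (a+b)/2,np.linalg.norm(a-b)
E
python3 - <<'E'
from h import *
t=lambda u,v:((u+.5)/400*130+275-.5,(v+.5)/400*130+140-.5)
s=lambda u,v:((u-400+.5)/400*130+185-.5,(v+.5)/400*130+185-.5)
P=dict(pp=((56,110),(750,159)),pm=((274,50),(627,313)),mm=((350,292),(446,186)),mp=((129,355),(574,43)),
 green=((260,122),(599,254)),white=((181,299),(566,101)),knobtop=((172,236),(601,101)),outercorner=((122,149),(684,170)),innercorner=((157,168),(652,174)))
R={}
for k,(a,b) in P.items():
    p,e=tri(t(*a),s(*b));R[k]=p;z=.1 if k=="knobtop" else .06
    print(k,p.round(4),"gap",round(e,4),"top@z",at("top",t(*a),z)[:2].round(4),"scene@z",at("scene",s(*b),z)[:2].round(4))
f=lambda k:(at("top",t(*P[k][0]),.06)+at("scene",s(*P[k][1]),.06))[:2]/2
pp,pm,mm,mp=[f(k) for k in("pp","pm","mm","mp")]
c=(pp+pm+mm+mp)/4;x=pp+pm-mm-mp;y=pp+mp-pm-mm
th=np.arctan2(x[1],x[0]);th2=np.arctan2(-y[0],y[1])
print("centre",c,"th",th,th2,"screw span",np.linalg.norm(x)/2,np.linalg.norm(y)/2)
th=(th+th2)/2;Rm=np.array([[np.cos(th),-np.sin(th)],[np.sin(th),np.cos(th)]])
for n,g in dict(start=(-.0375,.03),corner=(.0375,.03),end=(.0375,-.03),wheel=(.225,0)).items(): print(n,(c+Rm@g).round(4))
for k in("green","white","outercorner","innercorner"): print(k,"gate",(Rm.T@(f(k)-c)).round(4))
kt=R["knobtop"][:2]; kb=(at("top",t(172,236),.1)+at("scene",s(601,101),.1))[:2]/2
print("knob gate",Rm.T@(kt-c),Rm.T@(kb-c),kb)
# objects rough
for n,px,z in(("jar",(246,229),.075),("cup",(427,166),.075),("bowl",(459,241),.05)):
    p=at("top",px,z)[:2];print(n,p.round(3),"gate",(Rm.T@(p-c)).round(3))
E
```

```text
pp [ 6.012e-01 -6.000e-04  6.100e-02] gap 0.002 top@z [ 0.6009 -0.0015] scene@z [6.013e-01 6.000e-04]
pm [ 0.6417 -0.1352  0.0604] gap 0.0028 top@z [ 0.641  -0.1365] scene@z [ 0.6423 -0.134 ]
mm [ 0.4916 -0.1798  0.0599] gap 0.0018 top@z [ 0.4911 -0.1806] scene@z [ 0.4922 -0.1791]
mp [ 0.4521 -0.0453  0.0625] gap 0.002 top@z [ 0.4517 -0.0463] scene@z [ 0.4514 -0.0437]
green [ 0.596  -0.1257  0.0605] gap 0.003 top@z [ 0.5953 -0.1271] scene@z [ 0.5967 -0.1244]
white [ 0.4864 -0.0766  0.0603] gap 0.0027 top@z [ 0.4857 -0.0777] scene@z [ 0.487  -0.0754]
knobtop [ 0.5193 -0.0667  0.0979] gap 0.0018 top@z [ 0.5185 -0.0672] scene@z [ 0.5208 -0.0665]
outercorner [ 0.5786 -0.0413  0.0566] gap 0.0026 top@z [ 0.5772 -0.0421] scene@z [ 0.5806 -0.0411]
innercorner [ 0.5674 -0.0618  0.0574] gap 0.0046 top@z [ 0.5657 -0.0635] scene@z [ 0.5698 -0.0606]
centre [ 0.54647368 -0.09014736] th 0.28939676218660826 0.29079819051648154 screw span 0.1562986652296043 0.14068635566685952
start [ 0.502  -0.0721]
corner [ 0.5738 -0.0507]
end [ 0.591  -0.1082]
wheel [ 0.7621 -0.0258]
green gate [ 0.0373 -0.0482]
white gate [-0.0537  0.0302]
outercorner gate [0.0449 0.0373]
innercorner gate [0.0284 0.0209]
knob gate [-0.01937544  0.03023475] [-0.01907476  0.0299852 ] [ 0.5196188  -0.06687131]
jar [0.497 0.084] gate [0.002 0.181]
cup [ 0.62  -0.253] gate [ 0.024 -0.177]
bowl [ 0.481 -0.319] gate [-0.128 -0.2  ]
```

The fit agrees with the text. Triangulated heights are about 60 mm for the plate and 98 mm for the knob top, the yaw is 0.290 rad, and the knob is 18 mm from slot_start. I'll shut the gripper, turn it into line with the gate and fly over.

Call:
{"name": "play_rows", "arguments": {"targets": [[[1,0.013,-0.038,0,0.11],[1,0.026,-0.076,0,0.22],[1,0.039,-0.114,0,0.33],[1,0.052,-0.152,0,0.44],[1,0.064,-0.188,0,0.55]]]}}

```text
time_s: 0.52
tcp_pos: [0.3352, 0.3728, 0.2391]
ee_rot: [[0.994, 0.107, -0.001], [0.107, -0.994, -0.001], [-0.001, 0.001, -1.0]]
wrist_force: [-0.1, 0.4, -0.0]
gripper_width: 0.702
```

Call:
{"name": "play_rows", "arguments": {"targets": [[[1,0.013,-0.038,0,0.1],[1,0.026,-0.076,0,0.188],[1,0.039,-0.114,0,0.188],[1,0.052,-0.152,0,0.188],[1,0.064,-0.188,0,0.188]]]}}

```text
time_s: 0.93
tcp_pos: [0.399, 0.1849, 0.2394]
ee_rot: [[0.958, 0.285, -0.0], [0.285, -0.958, -0.0], [-0.0, 0.0, -1.0]]
wrist_force: [1.0, 0.6, -0.1]
gripper_width: 0.326
```

Call:
{"name": "play_rows", "arguments": {"targets": [[[1,0.013,-0.038,0,0],[1,0.026,-0.076,0,0],[1,0.039,-0.114,0,0],[1,0.052,-0.152,0,0],[1,0.064,-0.188,0,0]]]}}

```text
time_s: 1.35
tcp_pos: [0.4631, -0.003, 0.2395]
ee_rot: [[0.959, 0.285, -0.0], [0.285, -0.959, 0.0], [-0.0, -0.0, -1.0]]
wrist_force: [1.3, 1.3, -0.3]
gripper_width: 0.02
```

Call:
{"name": "play_rows", "arguments": {"targets": [[[1,0.013,-0.038,0,0],[1,0.025,-0.075,0,0],[1,0.025,-0.075,0,0],[1,0.025,-0.075,0,0],[1,0.025,-0.075,0,0]]]}}

```text
time_s: 1.77
tcp_pos: [0.4877, -0.076, 0.239]
ee_rot: [[0.959, 0.284, -0.001], [0.284, -0.959, 0.0], [-0.001, -0.001, -1.0]]
wrist_force: [0.2, 0.9, 0.5]
gripper_width: 0.007
```

I'm above the start place with the jaws shut. I'll go down until the tips are just above knob height, then look.

Call:
{"name": "play_rows", "arguments": {"targets": [[[1,0,0,-0.03,0],[1,0,0,-0.06,0],[1,0,0,-0.09,0],[1,0,0,-0.118,0],[1,0,0,-0.118,0]]]}}

```text
time_s: 2.18
tcp_pos: [0.4838, -0.0747, 0.1168]
ee_rot: [[0.958, 0.286, -0.012], [0.287, -0.958, -0.0], [-0.011, -0.003, -1.0]]
wrist_force: [-1.6, -1.0, 0.1]
gripper_width: 0.005
```

```bash
cat >look.py <<'E'
import sys;from h import *
i=sys.argv[1]
a=capture("top")[130:280,265:415];b=capture("scene")[165:315,175:325]
z=lambda i:cv2.convertScaleAbs(cv2.resize(i,(400,400),interpolation=cv2.INTER_CUBIC),alpha=1.6)
cv2.imwrite(f"pics/l{i}.png",np.hstack([z(a),z(b)]));s=sense();print(s["tcp_pos"],s["wrist_force"])
E
python3 look.py 1
```

```text
[ 0.48800752 -0.07487004  0.12169221] [0.04413013 0.22829526 0.49699322]
```

View pics/l1.png

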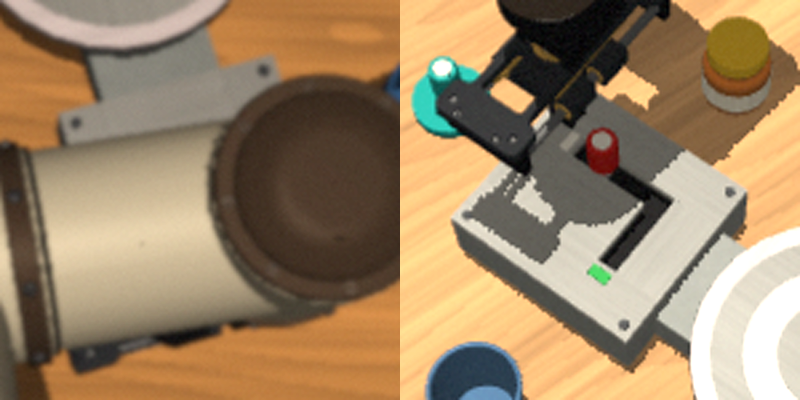

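In the scene crop the hand hangs behind the knob (600,150), clear of the plate, the jar and the turquoise decoy. The arm hides the gate in the top view. I go down to knob height.

Call:
{"name": "play_rows", "arguments": {"targets": [[[1,0,0,-0.01,0],[1,0,0,-0.02,0],[1,0,0,-0.03,0],[1,0,0,-0.03,0],[1,0,0,-0.03,0]]]}}

```text
time_s: 2.7
tcp_pos: [0.4893, -0.0753, 0.0933]
ee_rot: [[0.958, 0.286, 0.003], [0.286, -0.958, 0.0], [0.003, 0.001, -1.0]]
wrist_force: [-0.2, 0.5, -0.5]
gripper_width: 0.004
```

Call:
{"name": "play_rows", "arguments": {"targets": [[[1,0.0048,0.0014,0,0],[1,0.0096,0.0029,0,0],[1,0.0144,0.0043,0,0],[1,0.0192,0.0057,0,0],[1,0.0192,0.0057,0,0]]]}}

```text
time_s: 3.12
tcp_pos: [0.5089, -0.0699, 0.0919]
ee_rot: [[0.958, 0.286, 0.002], [0.286, -0.958, 0.0], [0.002, 0.0, -1.0]]
wrist_force: [-0.8, -0.6, 0.2]
gripper_width: 0.006
```

Call:
{"name": "play_rows", "arguments": {"targets": [[[1,0.0067,0.002,0,0],[1,0.0134,0.004,0,0],[1,0.0201,0.006,0,0],[1,0.0268,0.008,0,0],[1,0.0335,0.01,0,0]]]}}

```text
time_s: 3.53
tcp_pos: [0.5416, -0.06, 0.0914]
ee_rot: [[0.958, 0.285, -0.0], [0.285, -0.958, -0.0], [-0.0, 0.0, -1.0]]
wrist_force: [-1.5, 0.1, 0.9]
gripper_width: 0.005
```

Call:
{"name": "play_rows", "arguments": {"targets": [[[1,0.0019,0.0006,0,0],[1,0.0038,0.0011,0,0],[1,0.0058,0.0017,0,0],[1,0.0067,0.002,0,0],[1,0.0067,0.002,0,0]]]}}

```text
time_s: 3.95
tcp_pos: [0.5477, -0.0581, 0.0915]
ee_rot: [[0.958, 0.285, 0.0], [0.285, -0.958, 0.0], [0.0, -0.0, -1.0]]
wrist_force: [0.1, -0.6, -0.6]
gripper_width: 0.002
```

```bash
python3 look.py 2
```

```text
[ 0.54766952 -0.05813226  0.09153866] [-0.28876385 -0.48677823 -0.10540736]
```

View pics/l2.png

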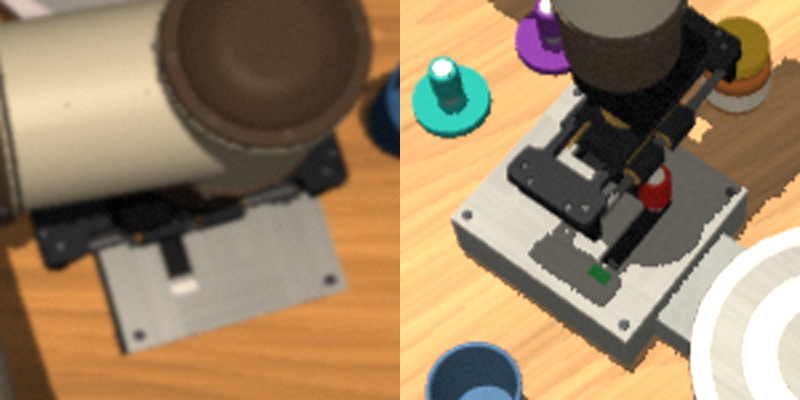

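The knob (655,188) has travelled to near the corner, ahead of the fingers. I push on slowly until the stop is felt.

Call:
{"name": "play_rows", "arguments": {"targets": [[[1,0.001,0.0003,0,0],[1,0.0019,0.0006,0,0],[1,0.0029,0.0009,0,0],[1,0.0038,0.0011,0,0],[1,0.0038,0.0011,0,0]]]}}

```text
time_s: 4.47
tcp_pos: [0.5516, -0.057, 0.0915]
ee_rot: [[0.958, 0.285, 0.0], [0.285, -0.958, 0.0], [0.0, 0.0, -1.0]]
wrist_force: [-0.6, -0.3, 0.4]
gripper_width: 0.005
```

Call:
{"name": "play_rows", "arguments": {"targets": [[[1,0.0005,0.0001,0,0],[1,0.001,0.0003,0,0],[1,0.0015,0.0004,0,0],[1,0.0019,0.0006,0,0],[1,0.0019,0.0006,0,0]]]}}

```text
time_s: 4.88
tcp_pos: [0.5534, -0.0565, 0.0915]
ee_rot: [[0.958, 0.285, 0.0], [0.285, -0.958, 0.0], [0.0, 0.0, -1.0]]
wrist_force: [-1.4, 0.1, -0.4]
gripper_width: 0.003
```

```bash
cat >knob.py <<'E'
from h import *
im=capture("scene");i=im.astype(int)
m=((i[...,2]>70)&(i[...,2]>2.5*i[...,1])&(i[...,2]>2.5*i[...,0])).astype(np.uint8);m[:165]=0;m[315:]=0;m[:,:175]=0;m[:,325:]=0
n,l,st,ce=cv2.connectedComponentsWithStats(m);k=1+st[1:,4].argmax()
th=.2901;R=np.array([[np.cos(th),-np.sin(th)],[np.sin(th),np.cos(th)]]);c=np.array([.5465,-.0901])
p=at("scene",ce[k],.082)[:2];print(st[k],ce[k],"knob gate",R.T@(p-c));t=sense();print("tool gate",R.T@(t["tcp_pos"][:2]-c),t["wrist_force"])
b=cv2.imread("pics/scene0.png").astype(int);i=b
m=((i[...,2]>70)&(i[...,2]>2.5*i[...,1])&(i[...,2]>2.5*i[...,0])).astype(np.uint8);m[:165]=0;m[315:]=0;m[:,:175]=0;m[:,325:]=0
n,l,st,ce=cv2.connectedComponentsWithStats(m);k=1+st[1:,4].argmax();print("ref at start (true -.0192,.030):",st[k],R.T@(at("scene",ce[k],.082)[:2]-c))
cv2.imwrite("pics/k.png",cv2.resize(cv2.convertScaleAbs(im[190:270,210:310],alpha=1.8),(700,560),interpolation=cv2.INTER_CUBIC))
E
python3 knob.py
```

```text
[270 229   8   9  22] [274.45454545 234.22727273] knob gate [0.04110344 0.03614918]
tool gate [0.01615749 0.03024436] [-1.05416926 -0.26255897 -0.57774641]
ref at start (true -.0192,.030): [245 214  12  10  44] [-0.02176343  0.03325225]
```

View pics/k.png

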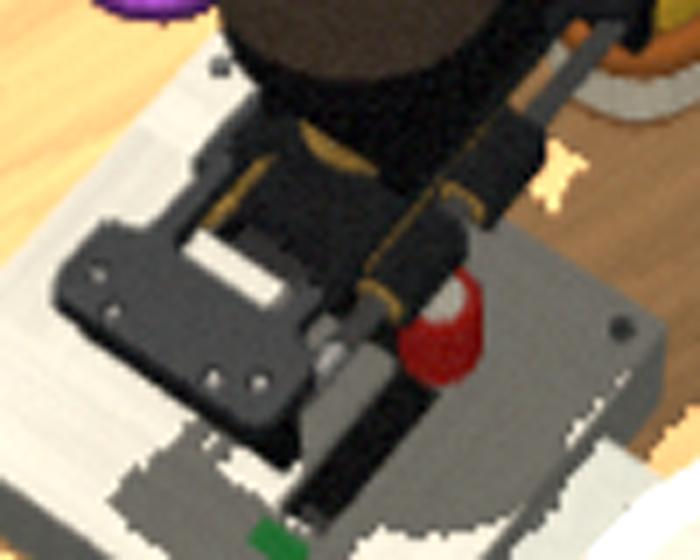

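The knob (440,330 in the crop) stands at the corner, partly under the hand. I go on in small steps to feel the stop.

Call:
{"name": "play_rows", "arguments": {"targets": [[[1,0.0005,0.0001,0,0],[1,0.001,0.0003,0,0],[1,0.0015,0.0004,0,0],[1,0.0015,0.0004,0,0]]]}}

```text
time_s: 5.27
tcp_pos: [0.5542, -0.0562, 0.0915]
ee_rot: [[0.958, 0.285, -0.001], [0.285, -0.958, -0.0], [-0.001, -0.0, -1.0]]
wrist_force: [-2.1, -1.4, 1.3]
gripper_width: 0.008
```

Call:
{"name": "play_rows", "arguments": {"targets": [[[1,0.0005,0.0001,0,0],[1,0.001,0.0003,0,0],[1,0.0015,0.0004,0,0],[1,0.0015,0.0004,0,0]]]}}

```text
time_s: 5.6
tcp_pos: [0.5544, -0.0562, 0.0914]
ee_rot: [[0.959, 0.285, -0.004], [0.285, -0.959, -0.001], [-0.004, -0.0, -1.0]]
wrist_force: [-6.1, -1.1, 5.5]
gripper_width: 0.004
```

The stop is felt: 6 N, with the tool 22 mm behind where the cornered knob must be. I back off, lift, go round to the +y side and come down again.

Call:
{"name": "play_rows", "arguments": {"targets": [[[1,-0.0068,-0.002,0,0],[1,-0.0136,-0.0041,0,0],[1,-0.0136,-0.0041,0.02,0],[1,-0.0136,-0.0041,0.04,0],[1,-0.0136,-0.0041,0.04,0]]]}}

```text
time_s: 6.02
tcp_pos: [0.5459, -0.0596, 0.1358]
ee_rot: [[0.958, 0.287, 0.011], [0.287, -0.958, 0.001], [0.01, 0.003, -1.0]]
wrist_force: [1.1, 0.4, -0.5]
gripper_width: 0.005
```

Call:
{"name": "play_rows", "arguments": {"targets": [[[1,0.005,0.0124,0,0],[1,0.01,0.0248,0,0],[1,0.015,0.0372,0,0],[1,0.0201,0.0496,0,0],[1,0.0201,0.0496,0,0]]]}}

```text
time_s: 6.43
tcp_pos: [0.5641, -0.0075, 0.1309]
ee_rot: [[0.958, 0.288, 0.0], [0.288, -0.958, 0.0], [0.0, 0.0, -1.0]]
wrist_force: [0.3, 0.5, 1.1]
gripper_width: 0.005
```

```bash
python3 knob.py
```

```text
[268 235   4   4   9] [269.55555556 236.66666667] knob gate [0.03629432 0.02550905]
tool gate [0.03952516 0.07351436] [-0.71067729 -0.03949423  0.03373155]
ref at start (true -.0192,.030): [245 214  12  10  44] [-0.02176343  0.03325225]
```

View pics/k.png

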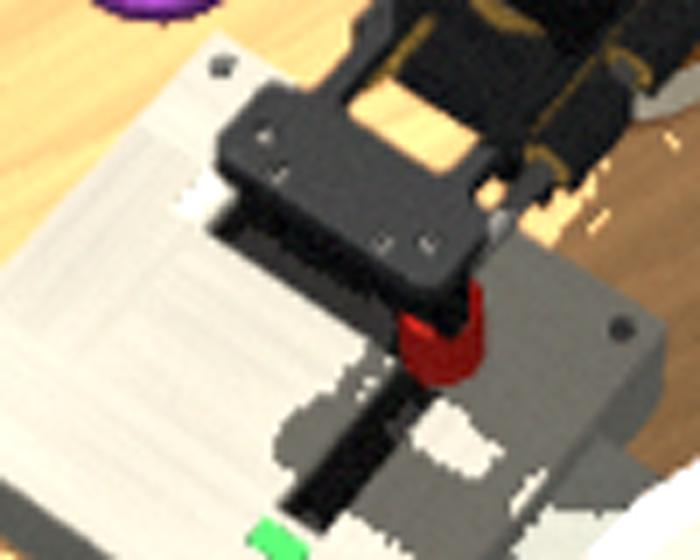

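The knob is still in the corner, base at about (440,375), and the fingers are on its +y side. I go down and push along -y.

Call:
{"name": "play_rows", "arguments": {"targets": [[[1,0,0,-0.013,0],[1,0,0,-0.026,0],[1,0,0,-0.039,0],[1,0,0,-0.039,0],[1,0,0,-0.039,0]]]}}

```text
time_s: 6.9
tcp_pos: [0.5622, -0.0103, 0.0918]
ee_rot: [[0.958, 0.285, -0.002], [0.285, -0.958, -0.001], [-0.002, 0.0, -1.0]]
wrist_force: [-0.1, 0.9, 0.4]
gripper_width: 0.005
```

Call:
{"name": "play_rows", "arguments": {"targets": [[[1,0.0023,-0.0077,0,0],[1,0.0046,-0.0153,0,0],[1,0.0069,-0.023,0,0],[1,0.0092,-0.0307,0,0],[1,0.0092,-0.0307,0,0]]]}}

```text
time_s: 7.32
tcp_pos: [0.5727, -0.0425, 0.0931]
ee_rot: [[0.959, 0.283, 0.001], [0.283, -0.959, -0.0], [0.001, 0.0, -1.0]]
wrist_force: [0.1, 0.8, 1.0]
gripper_width: 0.003
```

Call:
{"name": "play_rows", "arguments": {"targets": [[[1,0.002,-0.0067,0,0],[1,0.004,-0.0134,0,0],[1,0.006,-0.0201,0,0],[1,0.008,-0.0268,0,0],[1,0.008,-0.0268,0,0]]]}}

```text
time_s: 7.73
tcp_pos: [0.5804, -0.069, 0.0925]
ee_rot: [[0.959, 0.284, 0.0], [0.284, -0.959, -0.0], [0.0, 0.0, -1.0]]
wrist_force: [-0.1, -0.7, 0.0]
gripper_width: 0.006
```

```bash
python3 knob.py
```

```text
[257 252   2   1   2] [257.5 252. ] knob gate [ 0.03759055 -0.01728952]
tool gate [0.03830999 0.01099395] [ 0.50644604 -0.46348214  0.66647668]
ref at start (true -.0192,.030): [245 214  12  10  44] [-0.02176343  0.03325225]
```

Knob is following. Tool y is 0.011, with the stop expected near -0.004, so I finish slowly by feel.

Call:
{"name": "play_rows", "arguments": {"targets": [[[1,0.0009,-0.0029,0,0],[1,0.0017,-0.0057,0,0],[1,0.0026,-0.0086,0,0],[1,0.0034,-0.0115,0,0],[1,0.0034,-0.0115,0,0]]]}}

```text
time_s: 8.2
tcp_pos: [0.5835, -0.0797, 0.0925]
ee_rot: [[0.959, 0.285, -0.0], [0.285, -0.959, -0.0], [-0.0, 0.0, -1.0]]
wrist_force: [0.1, -1.3, 0.7]
gripper_width: 0.004
```

Call:
{"name": "play_rows", "arguments": {"targets": [[[1,0.0002,-0.0007,0,0],[1,0.0004,-0.0014,0,0],[1,0.0006,-0.0021,0,0],[1,0.0006,-0.0021,0,0]]]}}

```text
time_s: 8.53
tcp_pos: [0.5839, -0.0813, 0.0925]
ee_rot: [[0.958, 0.285, -0.0], [0.285, -0.958, -0.0], [-0.0, -0.0, -1.0]]
wrist_force: [-0.8, 0.4, 0.6]
gripper_width: 0.004
```

Call:
{"name": "play_rows", "arguments": {"targets": [[[1,0.0002,-0.0007,0,0],[1,0.0004,-0.0014,0,0],[1,0.0006,-0.0021,0,0],[1,0.0006,-0.0021,0,0]]]}}

```text
time_s: 8.87
tcp_pos: [0.5846, -0.0835, 0.0925]
ee_rot: [[0.958, 0.285, 0.0], [0.285, -0.958, -0.0], [0.0, 0.0, -1.0]]
wrist_force: [-0.9, 1.6, -0.2]
gripper_width: 0.006
```

Call:
{"name": "play_rows", "arguments": {"targets": [[[1,0.0002,-0.0007,0,0],[1,0.0004,-0.0014,0,0],[1,0.0006,-0.0021,0,0],[1,0.0006,-0.0021,0,0]]]}}

```text
time_s: 9.2
tcp_pos: [0.5852, -0.0857, 0.0926]
ee_rot: [[0.958, 0.285, 0.0], [0.285, -0.958, -0.0], [0.0, 0.0, -1.0]]
wrist_force: [-0.5, 0.9, -0.2]
gripper_width: 0.008
```

Call:
{"name": "play_rows", "arguments": {"targets": [[[1,0.0002,-0.0007,0,0],[1,0.0004,-0.0014,0,0],[1,0.0006,-0.0021,0,0],[1,0.0006,-0.0021,0,0]]]}}

```text
time_s: 9.53
tcp_pos: [0.5858, -0.0877, 0.0926]
ee_rot: [[0.959, 0.285, 0.0], [0.285, -0.959, 0.0], [0.0, 0.0, -1.0]]
wrist_force: [-0.8, 0.1, -1.5]
gripper_width: 0.005
```

Call:
{"name": "play_rows", "arguments": {"targets": [[[1,0.0002,-0.0007,0,0],[1,0.0004,-0.0014,0,0],[1,0.0006,-0.0021,0,0],[1,0.0006,-0.0021,0,0]]]}}

```text
time_s: 9.87
tcp_pos: [0.5862, -0.0888, 0.0928]
ee_rot: [[0.958, 0.285, -0.0], [0.285, -0.958, 0.001], [0.0, -0.001, -1.0]]
wrist_force: [-2.7, 5.4, 3.0]
gripper_width: 0.005
```

```bash
python3 knob.py; python3 look.py 3
```

```text
[251 259   2   1   2] [251.5 259. ] knob gate [ 0.03735412 -0.03700303]
tool gate [ 0.03839895 -0.01007297] [-1.3546963   6.44091226  1.95336799]
ref at start (true -.0192,.030): [245 214  12  10  44] [-0.02176343  0.03325225]
[ 0.58615049 -0.0887815   0.09284501] [-2.04604642  4.95280577  1.90690677]
```

View pics/l3.png

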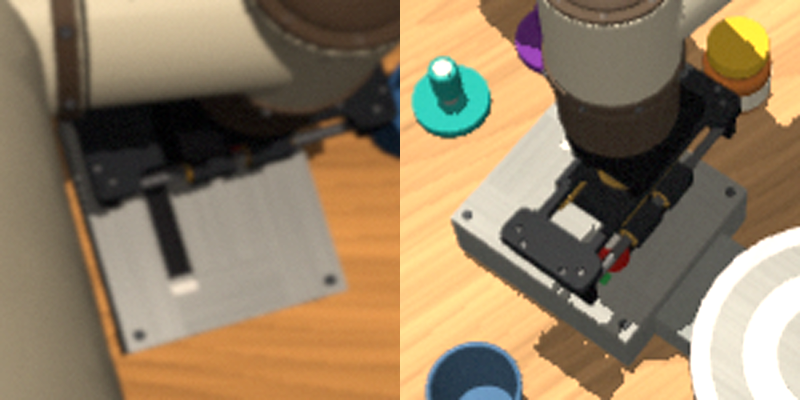

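The stop is felt at 6 N against -y, and the knob (615,258) is beside the green mark. I back off, lift and move the hand aside so both cameras can see.

Call:
{"name": "play_rows", "arguments": {"targets": [[[1,-0.003,0.01,0,0],[1,-0.006,0.02,0,0],[1,-0.006,0.02,0.03,0],[1,-0.006,0.02,0.06,0],[1,-0.006,0.02,0.1,0]]]}}

```text
time_s: 10.43
tcp_pos: [0.5786, -0.0691, 0.1914]
ee_rot: [[0.958, 0.286, -0.006], [0.286, -0.958, -0.001], [-0.006, -0.001, -1.0]]
wrist_force: [1.1, -0.2, -0.6]
gripper_width: 0.004
```

Call:
{"name": "play_rows", "arguments": {"targets": [[[1,-0.01,0.038,0.01,0],[1,-0.02,0.076,0.02,0],[1,-0.03,0.114,0.03,0],[1,-0.04,0.152,0.03,0],[1,-0.05,0.19,0.03,0]]]}}

```text
time_s: 10.85
tcp_pos: [0.5297, 0.1222, 0.2237]
ee_rot: [[0.958, 0.285, 0.003], [0.285, -0.958, 0.001], [0.003, 0.0, -1.0]]
wrist_force: [0.4, 0.4, -0.1]
gripper_width: 0.01
```

Call:
{"name": "play_rows", "arguments": {"targets": [[[1,-0.01,0.038,0,0],[1,-0.02,0.076,0,0],[1,-0.03,0.114,0,0],[1,-0.04,0.152,0,0],[1,-0.04,0.152,0,0]]]}}

```text
time_s: 11.27
tcp_pos: [0.4889, 0.2781, 0.2226]
ee_rot: [[0.956, 0.292, 0.002], [0.292, -0.956, 0.001], [0.002, -0.001, -1.0]]
wrist_force: [0.6, -0.5, -0.5]
gripper_width: 0.005
```

```bash
python3 knob.py; python3 look.py 4; python3 - <<'E'
from h import *
t0=cv2.imread("pics/top0.png");t1=capture("top")
for n,(x,y) in dict(jar=(246,229),cup=(425,169),bowl=(459,243)).items():
    p=t0[y-32:y+32,x-32:x+32];r=cv2.matchTemplate(t1[y-50:y+50,x-50:x+50],p,cv2.TM_CCOEFF_NORMED);_,v,_,l=cv2.minMaxLoc(r);print(n,"shift px",l[0]-18,l[1]-18,v)
E
```

```text
[248 250  13  12  56] [254.35714286 255.80357143] knob gate [ 0.03765501 -0.02789196]
tool gate [0.04960753 0.36689859] [ 1.16145642 -0.24375852 -0.17807999]
ref at start (true -.0192,.030): [245 214  12  10  44] [-0.02176343  0.03325225]
[0.48969699 0.27268881 0.22238362] [ 0.25151129 -0.21031524  0.39053003]
jar shift px 0 0 0.9969735145568848
cup shift px 0 0 0.9989005923271179
bowl shift px 0 0 0.9973560571670532
```

View pics/l4.png

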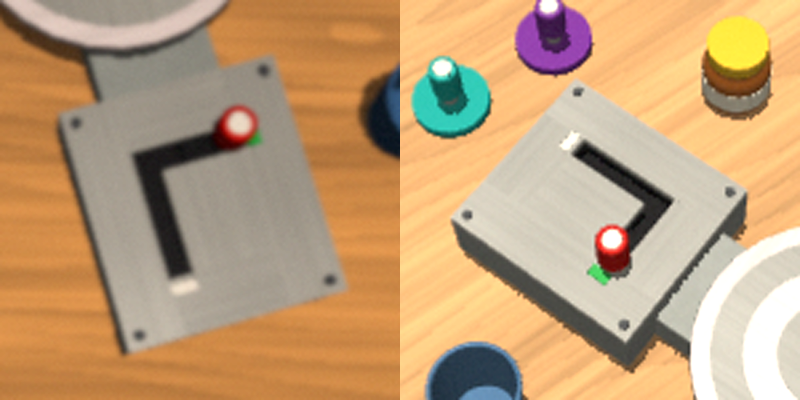

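The knob stands at the green mark: white top at (237,124) in the top crop and (612,239) in the scene crop. The slot behind it is empty, and the jar, cup and bowl have not shifted. I'll run one triangulated check and then hand in.

```bash
python3 - <<'E'
from h import *
f=lambda u,v,a,b:((u+.5)*.375+a-.5,(v+.5)*.375+b-.5)
p,e=tri(f(237,124,265,130),f(212,239,175,165));d=np.linalg.norm(p[:2]-[.591,-.1082])
print(p,e,"dist to slot_end",d,sense()["time_s"])
if d<.0055: print(finish_job())
E
```

```text
[ 0.59310919 -0.10873239  0.09718904] 0.002041555545922578 dist to slot_end 0.002175348890404337 11.4667
the job is handed in; nothing more can be done
None
```

The knob is in the locked position by the green mark, and the job is handed in at 11.5 s of the 42 s allowed. No verdict was reported.

- **How it was done:** I shut the gripper and pushed the knob from behind along the long leg until I felt the corner stop (about 6 N). I then lifted the hand over to the knob's +y side and pushed along -y until I felt the end stop (also about 6 N). The hand then withdrew and stopped about 0.37 m from the gate.
- **Knob position:** Triangulated from both cameras, the knob's axis is about 2 mm from slot_end (limit 6 mm). Its top measured 97 mm above the table against the stated 100 mm, so it is still down in its slot.
- **Cup, jar and bowl:** Comparing the top view before and after shows a 0 pixel shift for all three, and the wrist force was near zero at the end.
- **Small disagreements:**
  - The two camera views differ by about 2–3 mm, in line with the stated calibration.
  - The end stop came about 5–6 mm later than expected from a 30 mm finger width. The fingers are probably thinner near their tips.
- **Corner check:** I confirmed the corner step by the felt stop and one partly hidden picture, not by an exact measurement.

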